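# Clamp the two halves of a plinth with a bar clamp

## Task

The wooden plinth lies on the table as two loose halves with a gap between them: clamp them together. Set the bar clamp down over the middle of the plinth so that it stands on the table with a jaw outside each half, and let go of it; then take it by its sliding jaw, squeeze the thumb release in and keep it held while you slide that jaw up until both halves are tight together between the jaws, and let go so that it locks there. Leave the bowls, bottles, brush and driftwood round about where they are.

Things in the scene. Friction and masses are not known exactly. Their poses are not given: they have to be found in the camera images.
- clamp: Steel bar clamp, loose, 0.72 kg, standing on its two jaws (feet 40 wide), bar level above them. Origin at table height under the bar's middle; x along the bar to the fixed jaw, z up. Bar 190 long (x -95 to 95), 14 wide (y), 42 to 72 above the table. Fixed jaw: dark block at x 75 to 95, gripping face at x = 75. Sliding jaw on the -x side, gripping face at x = 15 mm minus its joint value.
- clamp_grip (a point): Point on the bar's centre line, 15 mm from its middle towards the fixed jaw, 57 above the clamp's underside: near the balance point, a place to pinch the bar across its 14 mm width. Same axes as the clamp. Over the plinth (34 high) the bar leaves 8 mm free below it, so fingertips must stay above 34.
- sliding_jaw (a joint): Sliding jaw along the bar, 0 to 0.075 m; the jaws are 0.060 m + this apart. With the release out it is locked in a notch (every 6.4 mm: 0.0125, 0.0189, 0.0253, ...; 0.0125 is the notch for the closed plinth); it gives 0.3 mm. With the release held in it slides freely (about 1 N). Let go between notches, it snaps up to 3 mm to the nearest or, rarely, rests on a tooth.
- jaw_head (a point): Centre of the sliding jaw's head at the height to pinch: black block 34 long (along the bar), 30 wide (across), 40 to 108 above the table, thumb release in its +y face. This point is 90 above the table, 17 mm behind the sliding jaw's gripping face (towards -x). Same axes as the clamp.
- release_face (a point): Middle of the thumb release's outer face: ribbed black paddle 22 long (along the bar) by 24 high, standing 9 mm out of the head's +y side (clamp axes), 24 mm from the bar's centre line, 90 above the table. It goes straight in (-y); the other finger holds the head's plain side (y = -15). Head and release together are 39 wide, 32 fully squeezed.
- thumb_release (a joint): How far the release is pushed in: 0 out (locked), 0.007 m fully in. Spring: about 4 N at first, 9 N fully in. It unlocks at 3 mm and springs out by itself; it stays about 3 mm in if the jaw rests on a tooth between two notches.
- half_a_mid (a point): Centre (half-way up, 17 above the table) of one half of the plinth: stepped brown wooden board 36 wide (x) by 130 long (y) by 34 high, 0.13 kg, loose. Lower 20 mm has the full size; the upper step is set back 8 mm on the outer long side (-x) and 9 mm at the ends. Its +x side is the plain side that faces the other half.
- half_b_mid (a point): Centre (17 above the table) of the other half, the mirror image, beside the first on its +x side, the two nearly parallel with a gap of 5 to 10 mm. Its -x side faces the first half. Together the closed halves are 72 wide.
- bowl_a: Bystander: white bowl, 100 across, 45 high; origin under its centre.
- bowl_b: Bystander: terracotta bowl, 110 across, 50 high; origin under its centre.
- paint_a: Bystander: paint bottle, 56 across, 160 high; origin under its centre.
- paint_b: Bystander: paint bottle, 56 across, 160 high; origin under its centre.
- brush: Bystander: brush 170 long lying along its x on the table.
- driftwood: Bystander: twisted piece of driftwood, 190 long along its y, 40 high; origin under its centre.
There are look-alikes about, which are no part of the job. What is shaped like the part that bears half_a_mid but turquoise is not meant.

How it is judged:
By the outcome, as a careful person would: the job done as asked, in the order asked, and still so for the second after the job is handed in, with the robot touching nothing.
It also fails if it takes over 51 s, if anything falls off the work surface, if the arm or the gripper's body presses on something with over 40 N, if the wrist force passes 120 N, or if a joint passes its speed limit or range.

## Robot

A 7-joint arm with a two-finger parallel gripper is mounted at the origin on the work surface. World frame = base frame: x ahead of the robot, y to its left, z up, the work surface at z = 0. Lengths are in m, angles in rad, forces in N, time in s.
With the tool pointing down it reaches from about 0.4 to 0.875 m from the base axis. Payload 19.3 kg.
Tool frame: the origin (TCP) lies on the centre line of the jaws, within the pads' length; the fingertips stand 17 mm ahead of it and the grasp point (between the pads) lies 2 mm behind it (r.tip_extent is the distance from the TCP to the fingertips, in m); z points along the fingers, y is the line along which they close (so a half turn about z gives the same grasp; the last joint's range is limited). The gripper opens to 85 mm and grips with 20 to 120 N. Pads are 22 mm wide; open, the fingers measure 114 mm over their backs; the gripper's body (76 mm by 85 mm) begins 54 mm behind the grasp point. The pads swing forward as they close: fully open they stand 13 mm farther back than shut.
Start: joints at [-1.322, 0.521, -0.036, 1.599, 0.021, 1.021, -0.113], TCP at [0.196, 0.593, 0.248] pointing down, gripper open.
Joint ranges: [-2.91, 2.91], [-0.3, 2.13], [-1.5, 1.42], [0.17, 2.43], [-1.26, 4.41], [0.16, 1.93], [-2.52, 2.52]. Speed limits (rad/s): [1.89, 1.89, 2.39, 2.39, 3.01, 3.01, 3.01].

## Interface

Orientations are given as a unit quaternion [w, x, y, z].
In Python, from bench import r gives the robot as it stands.
- The arm moves only by the tool send_rows, never from a script. Its argument "steps" is a list of rows, each a list of 7 numbers: the turn, a rotation vector about the tool's x, y, z scaled (see below), then the shift along the tool's x, y, z scaled (see below), then the opening, from -1 (shut) to 1 (fully open). In form: [[wx, wy, wz, dx, dy, dz, grip], ...]. A call has 1 to 5 rows; each row shifts and turns the commanded pose from where the row before left it, along the tool's axes as they then stand; what a row does not reach is not made up. The controller multiplies each number of a shift by 0.03 m and each number of a turn by 0.15 rad. A row lasts 1/10 s, in which the tool goes at most 50 mm and 8.59 degrees, less where a joint would pass 70% of its speed; a pose out of reach is approached as far as the arm can. A call with a number of a shift or a turn outside -1 to 1 is refused whole. A call with a gripper value outside its range is refused whole. The fingers move at their own pace and stop on an object; "force" is the grip in N (left out, the last holds). Time passes only in rows, so rows that do not move let the fingers close. It gives the time, the measured TCP pose, the force, the opening and the grip force at its end, in the units of the state.
- r.get_obs(): the state, without advancing time (a new reading comes with each control period).
- r.camera(name): name is "side" or "top" or "wrist"; returns a dict with "color" (400x640x3 uint8, red, green, blue), "intrinsics" (3x3 intrinsics, pixels), "xyz" and "rotation" of the camera in the world. Camera axes: x right, y down, z forward; pixel columns grow to the right and rows downward; lengths in m; the calibration is good to about 2 mm. A picture is of the moment at which its call begins. There is no depth.
- r.hand_in(): hands the job in; it is judged then, once.
The state is a dict: "time_s": time; "joint_pos": joint angles; "qvel": joint speeds; "joint_efforts": joint torques, N m; "ee_pos": TCP position; "orientation": TCP orientation; "wrist_force": force on the tool from outside, world axes, zero at the start; "moment": the same for the moment, N m; "finger_gap": opening from 0.0 (shut) to 1.0 (fully open); "grip_force": force on a finger pad.
Only numpy, scipy, OpenCV 4.12 (cv2) and the standard library are available. Lean on these libraries where they do the work, as an engineer would, in place of code of your own. Each camera call takes 0.05 s, during which the arm holds its last target. There are 200 camera calls.

## Working session

There is one attempt and no reset: what is moved stays moved. The work goes in short steps, Python scripts to look and compute and a tool call to move; the robot and the scene stay as the last step left them, time stands still between calls to the robot, and variables do not carry over. Pictures are saved under pics/ and viewed, at most 11 in all, crops included, and the job is handed in when it is done.

Besides the shell and the picture viewer there is one more tool, called after "Request:" by a JSON object that holds its "method" and its "body". send_rows: Moves the arm, as the interface text tells. Shifts and turns lie within -1 to 1; 1 stands for 0.03 m of shift or 0.15 rad of turn. Its arguments: {"type":"object","properties":{"steps":{"type":"array","items":{"type":"array","items":{"type":"number"}}},"force":{"type":"number"}},"required":["steps"]}

```bash
mkdir -p pics; ls; python3 - <<'E'
from bench import r
import cv2,numpy as np
o=r.get_obs()
print({k:np.round(v,3) for k,v in o.items()}, r.tip_extent)
for n in("top","side"):
    c=r.camera(n); cv2.imwrite(f"pics/{n}0.png",c["color"][:,:,::-1]); print(n,np.round(c["intrinsics"],1).tolist(),c["xyz"],np.round(c["rotation"],3).tolist())
E
```

```text
pics
{'time_s': np.float64(0.0), 'joint_pos': array([-1.322,  0.522, -0.036,  1.6  ,  0.021,  1.021, -0.113]), 'qvel': array([ 0.   ,  0.001, -0.   , -0.001, -0.002,  0.002,  0.002]), 'joint_efforts': array([ 0.0000e+00, -9.2712e+01,  1.9800e+00, -3.6991e+01,  1.8000e-02,
        8.0000e-03,  0.0000e+00]), 'ee_pos': array([0.196, 0.593, 0.248]), 'orientation': array([-0.   ,  0.159,  0.987, -0.001]), 'wrist_force': array([ 0.009, -0.521, -0.315]), 'moment': array([-0.001,  0.001, -0.023]), 'grip_force': np.float64(0.0), 'finger_gap': np.float64(0.999)} 0.017
top [[440.5, 0.0, 321.8], [0.0, 440.5, 194.9], [0.0, 0.0, 1.0]] [0.48881687 0.01528182 1.40237101] [-0.023, 0.709, -0.705, 0.019]
side [[453.6, 0.0, 328.0], [0.0, 453.6, 200.4], [0.0, 0.0, 1.0]] [ 0.36952287 -1.06874498  1.18512518] [-0.376, 0.922, -0.087, 0.027]
```

View pics/top0.png

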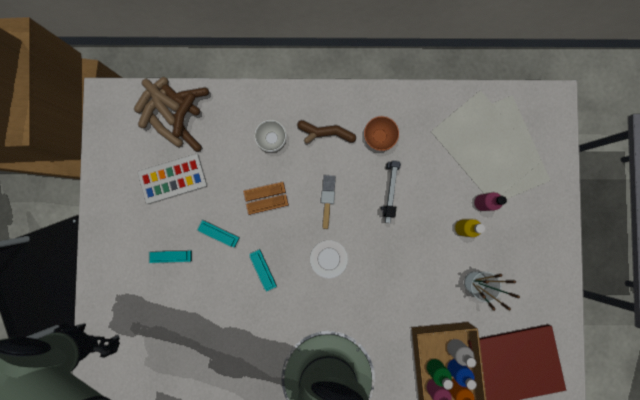

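View pics/side0.png

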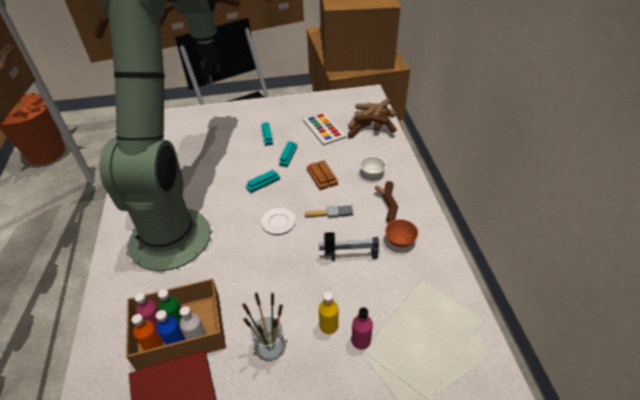

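The top view shows the clamp at about (391,190): fixed jaw at (394,165), sliding head at (389,212). The brown plinth is at (266,198), with the brush at (328,200) between them; the turquoise pieces are decoys.

```bash
cat > h.py <<'E'
from bench import r
import cv2,numpy as np
from scipy.spatial.transform import Rotation as R
def rot(q): return R.from_quat(np.roll(q,-1))
def ray(c,uv,z):
    uv=np.atleast_2d(np.array(uv,float)); d=np.c_[uv,np.ones(len(uv))]@np.linalg.inv(c["intrinsics"]).T@rot(c["rotation"]).as_matrix().T
    return c["xyz"]+d*((z-c["xyz"][2])/d[:,2])[:,None]
def proj(c,p):
    q=(np.atleast_2d(p)-c["xyz"])@rot(c["rotation"]).as_matrix()@c["intrinsics"].T
    return q[:,:2]/q[:,2:]
def snap(n,f):
    c=r.camera(n); cv2.imwrite(f"pics/{f}.png",c["color"][:,:,::-1]); return c
def tool():
    o=r.get_obs(); return np.array(o["ee_pos"]),rot(o["orientation"]).as_matrix(),o
def goto(p,yaw=None):
    """shift in tool axes (units of 0.03 m), tilt+yaw turn (units 0.15 rad); yaw = world angle of tool x"""
    t,M,o=tool(); s=M.T@(np.array(p)-t)/.03
    w=None
    if yaw is not None:
        X=np.array([np.cos(yaw),np.sin(yaw),0]); Z=np.array([0,0,-1.]); G=np.c_[X,np.cross(Z,X),Z]
        w=R.from_matrix(M.T@G).as_rotvec()/.15
    print("shift",np.round(s,2),"turn",None if w is None else np.round(w,2),"tcp",np.round(t,4),"yawX",round(float(np.arctan2(M[1,0],M[0,0])),3),"q7",round(float(o["joint_pos"][6]),2),"t",round(float(o["time_s"]),2),"F",np.round(o["wrist_force"],1),"gap",round(float(o["finger_gap"]),3),"grip",round(float(o["grip_force"]),1))
E
python3 - <<'E'
from h import *
c=r.camera("top"); hsv=cv2.cvtColor(c["color"],cv2.COLOR_RGB2HSV); g=hsv[...,2]
# plinth
m=cv2.inRange(hsv,(5,100,60),(20,255,255)); 
sub=np.zeros_like(m); sub[175:222,235:300]=m[175:222,235:300]
n,l,s,ce=cv2.connectedComponentsWithStats(sub)
for i in range(1,n):
    if s[i,4]>20:
        rc=cv2.minAreaRect(np.argwhere(l==i)[:,::-1].astype(np.float32)); print("plinth",s[i],rc)
        b=ray(c,cv2.boxPoints(rc),.027); print(np.round(b[:,:2],3).tolist(),np.round(b.mean(0),3))
# clamp dark
k=np.zeros_like(m); k[150:230,375:410]=(g<60)[150:230,375:410]*255
n,l,s,ce=cv2.connectedComponentsWithStats(k)
for i in range(1,n):
    if s[i,4]>15: print("dark",s[i],ce[i],np.round(ray(c,ce[i],.08),3))
o=r.get_obs(); w=r.camera("wrist"); M=rot(o["orientation"]).as_matrix()
print("wrist cam in tool",M.T@(w["xyz"]-o["ee_pos"]),np.round(M.T@rot(w["rotation"]).as_matrix(),2).tolist(),w["intrinsics"][0,0]); goto([.55,-.15,.3],0)
E
```

```text
plinth [244 182  41  19 443] ((264.058837890625, 191.2646942138672), (10.954989433288574, 40.566001892089844), 77.47119140625)
[[0.582, 0.269], [0.611, 0.145], [0.577, 0.137], [0.549, 0.261]] [0.58  0.203 0.027]
plinth [247 195  41  19 459] ((266.8173828125, 204.04212951660156), (11.39288330078125, 40.6995735168457), 77.00537872314453)
[[0.542, 0.26], [0.572, 0.136], [0.537, 0.128], [0.508, 0.252]] [0.54  0.194 0.027]
dark [386 162   7   8  42] [388.83333333 165.73809524] [[ 0.656 -0.18   0.08 ]]
dark [381 205  15  13 146] [388.32876712 210.88356164] [[ 0.52  -0.178  0.08 ]]
wrist cam in tool [ 0.08362968  0.00035329 -0.12478062] [[0.0, -0.95, -0.32], [1.0, 0.0, -0.0], [0.0, -0.32, 0.95]] 333.14852868533274
shift [-18.98 -19.83  -1.72] turn [-0.000e+00  1.000e-02  1.882e+01] tcp [0.1959 0.5933 0.248 ] yawX 2.823 q7 -0.11 t 0.2 F [-0.1 -0.5  0.8] gap 1.001 grip 0.0
```

Request:
{"method": "send_rows", "body": {"steps": [[0,0,0,-0.5,-0.5,0,1],[0,0,0,-1,-1,0,1],[0,0,0,-1,-1,0,1],[0,0,0,-1,-1,0,1],[0,0,0,-1,-1,0,1]]}}

```text
time_s: 0.7
ee_pos: [0.2823, 0.4213, 0.2482]
orientation: [0.0, 0.159, 0.987, -0.0]
wrist_force: [1.5, 0.3, 0.0]
finger_gap: 1.001
grip_force: 0.0
```

Request:
{"method": "send_rows", "body": {"steps": [[0,0,0,-1,-1,0,1],[0,0,0,-1,-1,0,1],[0,0,0,-1,-1,0,1],[0,0,0,-1,-1,0,1],[0,0,0,-1,-1,0,1]]}}

```text
time_s: 1.2
ee_pos: [0.3777, 0.2319, 0.2484]
orientation: [0.0, 0.159, 0.987, 0.0]
wrist_force: [0.8, 1.1, -0.2]
finger_gap: 1.003
grip_force: 0.0
```

Request:
{"method": "send_rows", "body": {"steps": [[0,0,0,-1,-1,0,1],[0,0,0,-1,-1,0,1],[0,0,0,-1,-1,0,1],[0,0,0,-1,-1,0,1],[0,0,0,-1,-1,0,1]]}}

```text
time_s: 1.7
ee_pos: [0.4731, 0.0424, 0.2484]
orientation: [0.0, 0.159, 0.987, 0.0]
wrist_force: [-0.2, 1.1, 0.8]
finger_gap: 0.998
grip_force: 0.0
```

Request:
{"method": "send_rows", "body": {"steps": [[0,0,0,-1,-1,0,1],[0,0,0,-1,-1,0,1],[0,0,0,-1,-1,0,1],[0,0,0,-1,-1,0,1],[0,0,0,-0.8,-0.8,0.6,1]]}}

```text
time_s: 2.2
ee_pos: [0.5658, -0.1405, 0.2317]
orientation: [0.002, 0.159, 0.987, -0.0]
wrist_force: [0.5, -0.1, -0.3]
finger_gap: 0.994
grip_force: 0.0
```

Request:
{"method": "send_rows", "body": {"steps": [[0,0,-0.7,0,0,0,1],[0,0,-0.7,0,0,0,1],[0,0,0,0,0,0,1]]}}

```text
time_s: 2.5
ee_pos: [0.5641, -0.1381, 0.23]
orientation: [-0.0, 0.054, 0.999, 0.0]
wrist_force: [0.4, 1.0, 0.3]
finger_gap: 0.999
grip_force: 0.0
```

```bash
python3 - <<'E'
from h import *
c=snap("wrist","w1"); np.savez("w1.npz",**c); goto([.585,-.17,.23],3.02)
E
```

```text
shift [-0.81 -0.99  0.01] turn [ 0.   -0.    0.07] tcp [ 0.5642 -0.1379  0.2302] yawX 3.03 q7 1.7 t 2.55 F [-0.8 -0.1 -0.2] gap 1.001 grip 0.0
```

View pics/w1.png

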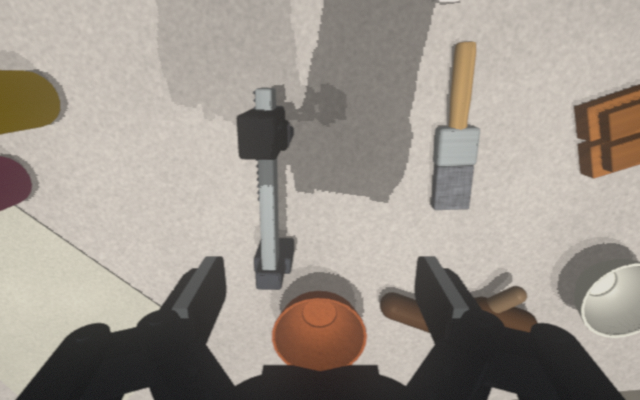

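The wrist view (up is towards the robot) shows the sliding head at (263,133) with the release on its +y side at (288,132). The bar runs down to the fixed jaw at (270,265), and the plinth is at the right edge.

```bash
python3 - <<'E'
from h import *
c=dict(np.load("w1.npz")); g=cv2.cvtColor(c["color"],cv2.COLOR_RGB2GRAY)
for v in (100,165,180,200,220,240,255,270,285): print(v,g[v,250:300:1].tolist())
E
```

```text
100 [179, 179, 166, 138, 112, 126, 152, 162, 163, 164, 166, 169, 170, 172, 171, 172, 172, 173, 171, 161, 143, 119, 95, 86, 86, 90, 97, 106, 104, 105, 106, 106, 107, 116, 139, 158, 167, 172, 170, 167, 163, 161, 164, 169, 171, 172, 170, 171, 169, 168]
165 [193, 194, 194, 195, 191, 175, 138, 102, 101, 111, 114, 116, 118, 119, 121, 122, 120, 120, 120, 120, 122, 118, 109, 98, 91, 87, 92, 110, 123, 130, 129, 130, 131, 132, 132, 140, 163, 180, 182, 176, 156, 135, 128, 129, 131, 130, 128, 128, 126, 127]
180 [197, 197, 200, 202, 203, 199, 173, 136, 114, 113, 115, 116, 118, 120, 120, 122, 121, 120, 121, 120, 121, 120, 114, 103, 92, 91, 93, 108, 124, 131, 134, 132, 132, 129, 129, 138, 161, 186, 195, 198, 199, 199, 195, 185, 159, 137, 132, 132, 130, 130]
200 [203, 203, 204, 204, 204, 201, 194, 173, 145, 147, 164, 173, 175, 178, 181, 182, 183, 183, 183, 184, 185, 184, 170, 147, 118, 96, 93, 99, 116, 126, 129, 132, 134, 135, 135, 146, 174, 196, 200, 200, 199, 196, 193, 190, 189, 188, 187, 192, 195, 198]
220 [196, 197, 198, 201, 204, 207, 207, 205, 198, 179, 162, 165, 172, 177, 178, 180, 181, 180, 
[... 384 characters left out ...]
 192, 199]
255 [193, 192, 191, 181, 147, 104, 75, 69, 67, 67, 87, 128, 159, 168, 172, 175, 176, 176, 178, 177, 179, 177, 177, 169, 155, 128, 100, 90, 84, 73, 69, 68, 66, 66, 67, 67, 67, 66, 65, 67, 67, 67, 83, 127, 170, 191, 197, 198, 195, 194]
270 [194, 193, 188, 169, 127, 95, 77, 69, 66, 66, 67, 68, 79, 89, 97, 98, 98, 100, 102, 106, 107, 108, 107, 105, 97, 85, 72, 66, 64, 66, 65, 67, 65, 66, 71, 81, 89, 91, 88, 85, 96, 130, 156, 166, 169, 172, 171, 169, 170, 170]
285 [194, 194, 194, 194, 188, 160, 115, 93, 92, 93, 92, 93, 92, 92, 94, 93, 93, 93, 93, 93, 93, 92, 92, 94, 92, 91, 90, 91, 88, 86, 85, 98, 135, 161, 167, 166, 166, 166, 160, 139, 115, 107, 107, 108, 108, 109, 108, 106, 105, 106]
```

```bash
python3 - <<'E'
from h import *
c=dict(np.load("w1.npz")); g=cv2.cvtColor(c["color"],cv2.COLOR_RGB2GRAY)
print("end",g[258:276,268].tolist(),"near",g[80:112,264].tolist(),"head",g[140:172,265].tolist())
P=ray(c,[[261.3,100],[264.6,165],[265.3,180],[265.9,200],[267,220],[268,240],[268.2,255]],.072); print(np.round(P,4).tolist())
k=np.polyfit(P[1:,0],P[1:,1],1); print("yaw",np.arctan(k[0]))
E=ray(c,[[268.5,267],[263.5,88]],.072);print(np.round(E,4), np.linalg.norm(E[0]-E[1]))
E
```

```text
end [176, 176, 176, 176, 175, 175, 176, 175, 175, 175, 173, 153, 102, 70, 74, 81, 87, 91] near [169, 169, 171, 175, 174, 175, 165, 136, 115, 136, 156, 170, 172, 172, 171, 172, 171, 171, 170, 172, 171, 172, 171, 170, 170, 171, 169, 169, 165, 140, 100, 66] head [60, 58, 59, 59, 60, 59, 58, 59, 57, 60, 59, 60, 60, 61, 60, 61, 59, 56, 61, 81, 110, 121, 120, 120, 121, 122, 121, 120, 120, 119, 121, 121]
[[0.4938, -0.1786, 0.072], [0.5484, -0.1847, 0.072], [0.5621, -0.1863, 0.072], [0.5808, -0.1887, 0.072], [0.6005, -0.1909, 0.072], [0.6209, -0.1932, 0.072], [0.6368, -0.1955, 0.072]]
yaw -0.12019172242436327
[[ 0.6499 -0.1973  0.072 ]
 [ 0.4847 -0.1752  0.072 ]] 0.16662469532610902
```

Request:
{"method": "send_rows", "body": {"steps": [[0,0,0.06,-0.6,-0.8,0,1],[0,0,0,-0.55,-0.83,0,1],[0,0,0,0,0,0.7,1],[0,0,0,0,0,1,1],[0,0,0,0,0,1,1]]}}

```text
time_s: 3.05
ee_pos: [0.5932, -0.1902, 0.1487]
orientation: [0.0, 0.061, 0.998, -0.0]
wrist_force: [0.1, 0.8, -0.4]
finger_gap: 1.003
grip_force: 0.0
```

Request:
{"method": "send_rows", "body": {"steps": [[0,0,0,0,0,1,1],[0,0,0,0,0,0,1],[0,0,0,0,0,0,1]]}}

```text
time_s: 3.35
ee_pos: [0.5931, -0.1903, 0.12]
orientation: [-0.0, 0.06, 0.998, -0.0]
wrist_force: [0.5, -0.5, -0.4]
finger_gap: 0.999
grip_force: 0.0
```

```bash
python3 - <<'E'
from h import *
c=snap("wrist","w2"); np.savez("w2.npz",**c); goto([.593,-.1905,.058],3.0214)
E
```

```text
shift [ 0.02 -0.01  2.09] turn [-0.    0.01  0.01] tcp [ 0.5936 -0.1904  0.1208] yawX 3.023 q7 1.8 t 3.4 F [-0.2 -0.6  0.4] gap 0.996 grip 0.0
```

View pics/w2.png

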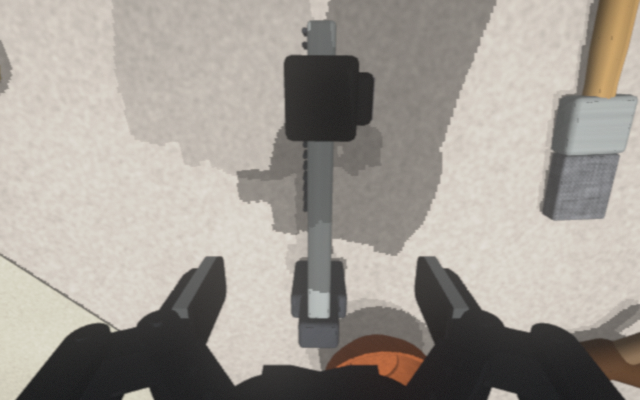

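The bar is centred between the fingers (column 320) and lined up, with the head at (322,97).

Request:
{"method": "send_rows", "body": {"steps": [[0,0,0,0,0,0.8,1],[0,0,0,0,0,0.8,1],[0,0,0,0,0,0.45,1],[0,0,0,0,0,0,-1],[0,0,0,0,0,0,-1]], "force": 80}}

```text
time_s: 3.9
ee_pos: [0.5936, -0.1906, 0.0591]
orientation: [0.001, 0.059, 0.998, -0.0]
wrist_force: [-0.9, 0.2, 0.4]
finger_gap: 0.69
grip_force: 0.0
```

Request:
{"method": "send_rows", "body": {"steps": [[0,0,0,0,0,0,-1],[0,0,0,0,0,0,-1],[0,0,0,0,0,0,-1],[0,0,0,0,0,0,-1]]}}

```text
time_s: 4.3
ee_pos: [0.5934, -0.1903, 0.0586]
orientation: [0.0, 0.059, 0.998, -0.0]
wrist_force: [-0.9, 1.2, 8.1]
finger_gap: 0.164
grip_force: 77.8
```

Request:
{"method": "send_rows", "body": {"steps": [[0,0,0,0,0,-0.4,-1],[0,0,0,0,0,-0.8,-1],[0,0,0,0,0,-1,-1],[0,0,0,0,0,-1,-1],[0,0,0,0,0,-1,-1]]}}

```text
time_s: 4.8
ee_pos: [0.5925, -0.1902, 0.1854]
orientation: [-0.0, 0.059, 0.998, 0.0]
wrist_force: [0.6, -0.2, -8.0]
finger_gap: 0.161
grip_force: 78.5
```

Request:
{"method": "send_rows", "body": {"steps": [[0,0,0,0.1,0.4,-0.5,-1],[0,0,0,0.3,0.8,0,-1],[0,0,0,0.3,1,0,-1],[0,0,0,0.3,1,0,-1],[0,0,0,0.3,1,0,-1]]}}

```text
time_s: 5.3
ee_pos: [0.568, -0.0586, 0.1986]
orientation: [-0.001, 0.059, 0.998, 0.0]
wrist_force: [0.6, 0.5, -7.7]
finger_gap: 0.158
grip_force: 78.8
```

Request:
{"method": "send_rows", "body": {"steps": [[0,0,0,0.3,1,0,-1],[0,0,0,0.3,1,0,-1],[0,0,0,0.3,1,0,-1],[0,0,0,0.1,0.6,0,-1],[0,0,0,0,0.3,0,-1]]}}

```text
time_s: 5.8
ee_pos: [0.552, 0.0618, 0.1986]
orientation: [-0.001, 0.057, 0.998, 0.0]
wrist_force: [-0.3, -0.2, -7.2]
finger_gap: 0.164
grip_force: 78.9
```

Request:
{"method": "send_rows", "body": {"steps": [[0,0,-0.3,0,0,0,-1],[0,0,-0.7,0,0,0,-1],[0,0,-0.7,0,0,0,-1],[0,0,-0.6,0,0,0,-1],[0,0,0,0,0,0,-1]]}}

```text
time_s: 6.3
ee_pos: [0.5528, 0.0586, 0.1987]
orientation: [-0.0, -0.114, 0.994, -0.0]
wrist_force: [-0.3, 0.4, -6.3]
finger_gap: 0.163
grip_force: 79.1
```

```bash
python3 - <<'E'
from h import *
c=snap("wrist","w3"); np.savez("w3.npz",**c); goto([.555,.198,.2],3.37)
hsv=cv2.cvtColor(c["color"],cv2.COLOR_RGB2HSV)
m=cv2.inRange(hsv,(5,110,60),(20,255,255)); n,l,s,ce=cv2.connectedComponentsWithStats(m)
for i in range(1,n):
    if s[i,4]>300: print(s[i],cv2.minAreaRect(np.argwhere(l==i)[:,::-1].astype(np.float32)))
E
```

```text
shift [-1.1   4.51 -0.04] turn [ 0.   -0.   -0.03] tcp [0.5528 0.0587 0.1987] yawX -2.917 q7 1.63 t 6.35 F [-0.5 -1.4 -7.4] gap 0.16 grip 79.1
[ 389  167  142   76 9565] ((459.4660339355469, 205.69932556152344), (139.81202697753906, 75.32493591308594), 1.1457626819610596)
[   7  274  115   93 8201] ((63.361541748046875, 319.10772705078125), (114.60809326171875, 91.4135971069336), 7.125016689300537)
[580 366  32  34 589] ((594.0000610351562, 386.0000305175781), (38.460365295410156, 20.57182502746582), 63.43495178222656)
```

View pics/w3.png

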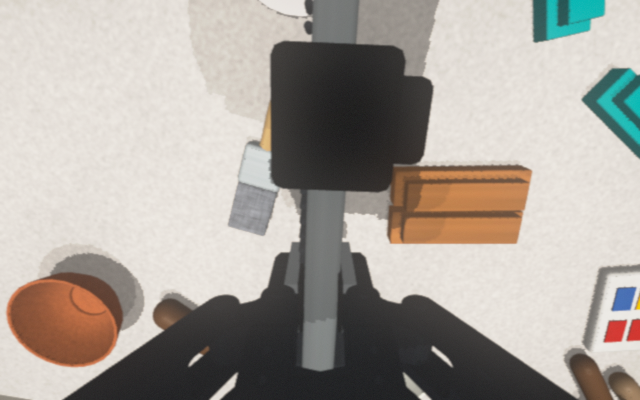

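The wrist view shows the plinth at columns 389–530, rows 167–243. The bar held between the fingers slants a little (column 335 at the top, 318 at row 360), so I will measure both.

```bash
python3 - <<'E'
from h import *
c=dict(np.load("w3.npz")); g=cv2.cvtColor(c["color"],cv2.COLOR_RGB2GRAY); t,M,o=tool()
print("bar")
for v in (10,30,200,225,250,310): print(v,g[v,295:375:2].tolist())
print("head v110",g[110,262:282:2].tolist(),g[110,370:440:2].tolist())
hsv=cv2.cvtColor(c["color"],cv2.COLOR_RGB2HSV); m=cv2.inRange(hsv,(5,110,60),(20,255,255))
for u in (440,470,500): print("col",u,g[160:250:1,u].tolist())
for v in (172,200,225,240): print("row",v,np.flatnonzero(m[v,380:560])[[0,-1]]+380,g[v,500:535].tolist())
E
```

```text
bar
10 [230, 229, 230, 230, 230, 188, 79, 69, 73, 101, 113, 119, 120, 122, 120, 121, 121, 122, 121, 120, 121, 120, 120, 120, 119, 120, 120, 118, 118, 116, 110, 110, 143, 151, 153, 149, 147, 148, 146, 146]
30 [204, 199, 196, 199, 195, 126, 67, 65, 79, 106, 113, 119, 118, 119, 119, 119, 119, 119, 121, 121, 120, 120, 120, 118, 119, 118, 119, 118, 117, 113, 107, 130, 145, 149, 147, 145, 149, 148, 147, 142]
200 [137, 129, 125, 80, 68, 68, 95, 112, 115, 116, 117, 118, 119, 120, 121, 121, 120, 118, 119, 119, 118, 118, 118, 114, 111, 133, 150, 150, 151, 151, 152, 153, 158, 156, 159, 157, 155, 154, 155, 157]
225 [228, 232, 224, 109, 71, 77, 108, 117, 118, 117, 118, 120, 120, 123, 123, 121, 121, 119, 119, 120, 120, 120, 115, 112, 136, 158, 209, 232, 229, 228, 229, 228, 226, 226, 228, 228, 227, 227, 228, 229]
250 [105, 101, 81, 75, 74, 92, 113, 115, 116, 117, 119, 121, 121, 121, 122, 120, 118, 119, 118, 118, 120, 118, 111, 104, 103, 104, 105, 116, 209, 228, 228, 229, 229, 229, 225, 226, 226, 227, 227, 228]
310 [49, 49, 49, 50, 65, 103, 108, 110, 110, 113, 114, 114, 116, 114, 112, 114, 113, 113,
[... 1710 characters left out ...]
56, 156, 156, 156, 155, 157, 157, 154, 151, 148, 148, 147, 148, 148, 148, 147, 147, 146, 147, 151, 167, 200, 220, 224]
row 200 [392 525] [142, 141, 143, 142, 143, 142, 141, 141, 140, 142, 141, 142, 139, 140, 141, 141, 141, 142, 141, 141, 141, 140, 139, 141, 141, 150, 181, 213, 224, 226, 227, 226, 227, 226, 227]
row 225 [391 519] [150, 150, 148, 148, 149, 149, 149, 150, 149, 150, 149, 150, 150, 149, 149, 148, 148, 150, 150, 156, 179, 211, 224, 226, 225, 226, 225, 225, 225, 224, 224, 225, 227, 228, 230]
row 240 [390 516] [143, 144, 143, 144, 142, 144, 143, 143, 142, 144, 144, 144, 143, 143, 145, 142, 154, 186, 215, 223, 225, 225, 227, 229, 229, 227, 226, 226, 227, 228, 229, 230, 230, 229, 228]
```

```bash
python3 - <<'E'
from h import *
c=dict(np.load("w3.npz")); t,M,o=tool()
zb=t[2]+.0134
P=(ray(c,[[335,10],[334,30],[325.7,200],[324,225],[320.5,310]],zb)-t)@M; print("bar in tool mm",np.round(P*1e3,1).tolist())
H=(ray(c,[[272,110],[405,110],[432,110],[338,42],[334,188]],zb+.036)-t)@M; print("head",np.round(H*1e3,1).tolist())
A=ray(c,[[440,211],[470,210.5],[500,210]],.034);B=ray(c,[[440,217.3],[470,217.2],[500,217]],.034)
O=ray(c,[[440,170.8],[470,170.5],[500,170]],.02);F=ray(c,[[440,243.3],[470,243.3],[500,243.2]],.02)
for n,Q in zip("ABOF",(A,B,O,F)): print(n,np.round(Q[1],4),"dir",np.round(np.arctan2(-(Q[2]-Q[0])[0],(Q[2]-Q[0])[1]),3))
print("right end",np.round(ray(c,[[526,200],[520.5,225]],.02),4).tolist(),"left",np.round(ray(c,[[391.5,200],[390.5,225]],0),4).tolist())
C=proj(c,[0,0,0])
E
```

```text
bar in tool mm [[102.3, 4.4, -13.4], [96.9, 4.2, -13.4], [41.9, 2.1, -13.4], [32.1, 1.6, -13.4], [-5.4, 0.5, -13.4]]
head [[76.5, -10.6, -49.4], [76.6, 18.7, -49.4], [76.6, 24.7, -49.4], [90.3, 3.6, -49.4], [58.4, 3.4, -49.4]]
A [0.5552 0.204  0.034 ] dir 0.246
B [0.5616 0.2065 0.034 ] dir 0.233
O [0.5209 0.197  0.02  ] dir 0.242
F [0.5931 0.2252 0.02  ] dir 0.23
right end [[0.5366, 0.2609, 0.02], [0.5625, 0.2668, 0.02]] left [[0.5723, 0.1397, 0.0], [0.5998, 0.147, 0.0]]
```

Request:
{"method": "send_rows", "body": {"steps": [[0,0,-0.33,0,0,0,-1],[0,0,0,-0.15,0.5,0,-1],[0,0,0,-0.25,0.9,0,-1],[0,0,0,-0.25,0.9,0,-1],[0,0,0,-0.25,0.9,0,-1]]}}

```text
time_s: 6.85
ee_pos: [0.5525, 0.1603, 0.1987]
orientation: [-0.0, -0.136, 0.991, 0.0]
wrist_force: [0.4, -0.1, -7.5]
finger_gap: 0.158
grip_force: 79.2
```

Request:
{"method": "send_rows", "body": {"steps": [[0,0,0,-0.25,0.8,0,-1],[0,0,0,-0.12,0.5,0,-1],[0,0,0,0,0,0.5,-1],[0,0,0,0,0,0.9,-1],[0,0,0,0,0,0.9,-1]]}}

```text
time_s: 7.35
ee_pos: [0.5529, 0.1993, 0.1292]
orientation: [0.0, -0.137, 0.991, -0.0]
wrist_force: [0.1, 0.3, -7.4]
finger_gap: 0.158
grip_force: 78.8
```

Request:
{"method": "send_rows", "body": {"steps": [[0,0,0,0,0,0.3,-1],[0,0,0,0,0,0,-1]]}}

```text
time_s: 7.55
ee_pos: [0.5523, 0.199, 0.1199]
orientation: [-0.001, -0.137, 0.991, -0.0]
wrist_force: [0.6, -0.3, -5.8]
finger_gap: 0.161
grip_force: 78.7
```

```bash
python3 - <<'E'
from h import *
a=snap("wrist","a4");b=snap("side","b4"); goto([.5527,.1989,.059],3.416)
s=cv2.resize(b["color"][130:230,260:400],(640,457),interpolation=cv2.INTER_CUBIC)
cv2.imwrite("pics/m4.png",cv2.resize(np.hstack([cv2.resize(a["color"],(731,457)),s]),(800,267),interpolation=cv2.INTER_AREA)[:,:,::-1]); np.savez("w4.npz",**a)
E
```

```text
shift [ 0.03 -0.01  2.09] turn [-0.    0.01  0.01] tcp [0.5533 0.1995 0.1218] yawX -2.866 q7 1.44 t 7.65 F [-0.2 -0.3 -7.4] gap 0.162 grip 79.1
```

View pics/m4.png

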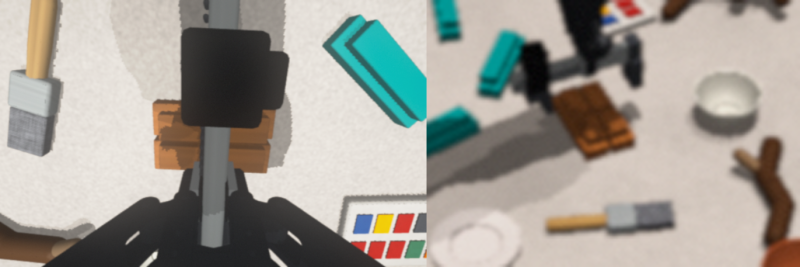

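The plinth is centred under the bar (composite column 214 against bar 216), and the side view shows the level clamp straddling it. Lowering now.

Request:
{"method": "send_rows", "body": {"steps": [[0,0,0,0,0,0.5,-1],[0,0,0,0,0,0.8,-1],[0,0,0,0,0,0.5,-1],[0,0,0,0,0,0.15,-1],[0,0,0,0,0,0.05,-1]]}}

```text
time_s: 8.15
ee_pos: [0.5528, 0.1993, 0.0605]
orientation: [-0.0, -0.138, 0.99, -0.0]
wrist_force: [0.7, -0.2, -7.4]
finger_gap: 0.161
grip_force: 78.8
```

Request:
{"method": "send_rows", "body": {"steps": [[0,0,0,0,0,0.04,-1],[0,0,0,0,0,0,-1]]}}

```text
time_s: 8.35
ee_pos: [0.5532, 0.1995, 0.0602]
orientation: [0.0, -0.138, 0.99, 0.0]
wrist_force: [0.1, 0.4, -6.8]
finger_gap: 0.162
grip_force: 79.0
```

Request:
{"method": "send_rows", "body": {"steps": [[0,0,0,0,0,0.04,-1],[0,0,0,0,0,0,-1]]}}

```text
time_s: 8.55
ee_pos: [0.5531, 0.1995, 0.0587]
orientation: [0.0, -0.138, 0.99, 0.0]
wrist_force: [1.1, 0.1, -5.5]
finger_gap: 0.162
grip_force: 79.0
```

Request:
{"method": "send_rows", "body": {"steps": [[0,0,0,0,0,0.03,-1],[0,0,0,0,0,0,-1]]}}

```text
time_s: 8.75
ee_pos: [0.553, 0.1996, 0.0586]
orientation: [0.0, -0.138, 0.99, 0.0]
wrist_force: [-5.1, -0.7, 11.9]
finger_gap: 0.164
grip_force: 81.1
```

Request:
{"method": "send_rows", "body": {"steps": [[0,0,0,0,0,0,1],[0,0,0,0,0,0,1],[0,0,0,0,0,0,1],[0,0,0,0,0,0,1],[0,0,0,0,0,-0.4,1]]}}

```text
time_s: 9.25
ee_pos: [0.5521, 0.1991, 0.0687]
orientation: [-0.001, -0.138, 0.99, -0.0]
wrist_force: [-0.3, 0.1, 0.4]
finger_gap: 0.985
grip_force: 0.0
```

Request:
{"method": "send_rows", "body": {"steps": [[0,0,0,0,0,-0.9,1],[0,0,0,0,0,-1,1],[0,0,0,0,0,-1,1],[0,0,0,0,0,-1,1],[0,0,0,0,0,-1,1]]}}

```text
time_s: 9.75
ee_pos: [0.5527, 0.1993, 0.2187]
orientation: [0.0, -0.138, 0.99, 0.0]
wrist_force: [0.5, 0.3, -0.1]
finger_gap: 1.002
grip_force: 0.0
```

Request:
{"method": "send_rows", "body": {"steps": [[0,0,0,0,0,-0.4,1],[0,0,0,0,0,0,1]]}}

```text
time_s: 9.95
ee_pos: [0.5534, 0.1996, 0.2307]
orientation: [0.002, -0.138, 0.99, 0.0]
wrist_force: [0.3, -0.1, 0.2]
finger_gap: 1.0
grip_force: 0.0
```

```bash
python3 - <<'E'
from h import *
a=snap("wrist","w5");np.savez("w5.npz",**a); goto([.5527,.1989,.059],3.416)
g=cv2.cvtColor(a["color"],cv2.COLOR_RGB2GRAY)
E
```

```text
shift [ 0.02 -0.02  5.67] turn [0.   0.01 0.02] tcp [0.5529 0.1994 0.2291] yawX -2.865 q7 1.43 t 10.0 F [ 0.4 -0.3 -0.6] gap 0.997 grip 0.0
```

View pics/w5.png

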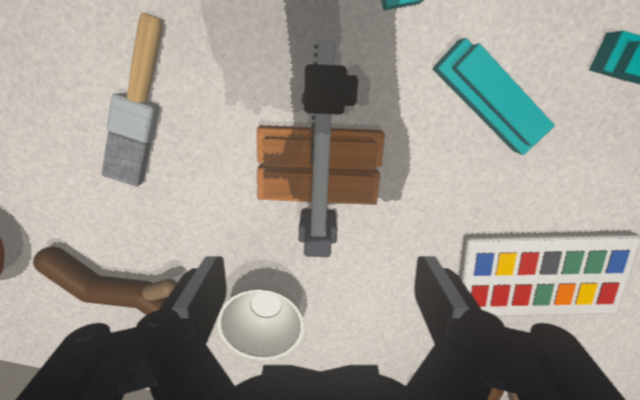

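The clamp stands over the middle of the plinth: head at (325,88), release to column 357, fixed jaw at (318,230), with clear gaps on both sides.

```bash
python3 - <<'E'
from h import *
c=dict(np.load("w5.npz")); g=cv2.cvtColor(c["color"],cv2.COLOR_RGB2GRAY); t,M,o=tool()
for v in (82,90): print(v,g[v,298:362:1].tolist())
for u in (315,330): print("col",u,g[58:122,u].tolist())
for v in (125,145,165,190,205): print(v,g[v,306:336].tolist())
E
```

```text
82 [114, 113, 112, 112, 111, 106, 86, 59, 51, 49, 50, 47, 49, 48, 48, 48, 48, 49, 48, 46, 48, 49, 48, 45, 45, 47, 44, 45, 44, 47, 46, 45, 46, 45, 45, 43, 45, 42, 46, 46, 43, 44, 44, 45, 45, 43, 44, 46, 43, 44, 46, 44, 45, 47, 46, 46, 45, 47, 47, 60, 87, 103, 107, 108]
90 [108, 109, 109, 112, 109, 97, 76, 55, 51, 49, 48, 49, 48, 46, 46, 48, 51, 47, 45, 48, 46, 46, 45, 47, 45, 47, 45, 43, 44, 47, 44, 46, 44, 44, 45, 44, 42, 46, 43, 45, 44, 43, 44, 46, 45, 46, 45, 43, 44, 43, 45, 45, 44, 45, 46, 45, 47, 48, 57, 80, 100, 108, 109, 109]
col 315 [103, 106, 102, 83, 68, 61, 52, 48, 48, 48, 48, 48, 48, 47, 50, 47, 46, 47, 47, 49, 48, 46, 49, 47, 49, 46, 48, 46, 48, 46, 47, 47, 47, 48, 48, 47, 48, 47, 46, 46, 47, 46, 45, 44, 47, 46, 44, 46, 46, 46, 46, 44, 45, 44, 48, 69, 89, 88, 85, 84, 85, 88, 95, 95]
col 330 [101, 103, 101, 102, 101, 103, 93, 64, 47, 46, 46, 47, 46, 45, 45, 46, 44, 44, 45, 47, 45, 44, 45, 46, 46, 48, 45, 46, 45, 46, 44, 44, 44, 44, 46, 44, 43, 45, 45, 41, 45, 46, 43, 46, 44, 44, 44, 42, 43, 44, 41, 44, 43, 43, 42, 52, 78, 94, 97, 99, 98, 100, 101, 106]
125 [108, 108, 109, 109, 105, 89, 67, 62, 71, 86, 95, 97, 98, 99, 99, 101, 101, 100, 99, 99, 99, 100, 100, 96, 96, 103, 109, 110, 111, 108]
145 [86, 86, 84, 82, 73, 63, 58, 71, 93, 109, 114, 117, 118, 121, 122, 122, 122, 120, 120, 120, 121, 119, 112, 102, 90, 85, 86, 86, 85, 84]
165 [88, 89, 88, 83, 81, 74, 78, 95, 108, 113, 116, 118, 120, 121, 121, 122, 123, 121, 121, 121, 119, 114, 101, 90, 85, 83, 85, 84, 84, 84]
190 [88, 88, 86, 82, 80, 82, 96, 109, 114, 116, 119, 122, 122, 123, 123, 122, 123, 124, 121, 119, 114, 100, 89, 86, 85, 87, 86, 86, 88, 87]
205 [179, 169, 146, 119, 111, 105, 107, 113, 119, 119, 121, 123, 122, 123, 123, 122, 123, 123, 122, 117, 116, 134, 156, 167, 172, 177, 181, 184, 188, 192]
```

```bash
python3 - <<'E'
from h import *
c=dict(np.load("w5.npz")); t,M,o=tool()
P=(ray(c,[[322.3,125],[321.5,145],[320.4,165],[319.4,190],[318.8,205]],.072)-t)@M
k=np.polyfit(P[:,0],P[:,1],1); print("bar in tool: y=",k[1]*1e3,"+",k[0],"x")
for uv,z in (([304.3,85],.108),([356.3,85],.1),([325,113.5],.108),([325,65],.108),([318,208],.072)):
    print(uv,np.round((ray(c,uv,z)-t)@M*1e3,1))
# bar direction, head point
th=np.arctan(k[0]); goto(t,np.arctan2(M[1,0],M[0,0])-th)
E
```

```text
bar in tool: y= 0.5908183924031346 + 0.04255391101192778 x
[304.3, 85] [[ 77.  -10.6 121. ]]
[356.3, 85] [[ 76.8  27.  129. ]]
[325, 113.5] [[ 57.2   4.1 121. ]]
[325, 65] [[ 90.2   4.  121. ]]
[318, 208] [[-31.4  -1.3 157.1]]
shift [0. 0. 0.] turn [0.   0.01 0.28] tcp [0.5529 0.1994 0.2291] yawX -2.865 q7 1.43 t 10.0 F [ 0.4 -0.3 -0.6] gap 0.997 grip 0.0
```

Request:
{"method": "send_rows", "body": {"steps": [[0,0,0.28,0,0,0,1],[0,0,0,0.76,0.05,0,1],[0,0,0,0.9,0.06,0,1],[0,0,0,0.8,0,0,1],[0,0,0,0,0,0.9,1]]}}

```text
time_s: 10.5
ee_pos: [0.4788, 0.1853, 0.2025]
orientation: [0.001, -0.117, 0.993, 0.0]
wrist_force: [1.0, 1.1, -0.4]
finger_gap: 1.001
grip_force: 0.0
```

Request:
{"method": "send_rows", "body": {"steps": [[0,0,0,0,0,1,1],[0,0,0,0,0,0,1],[0,0,0,0,0,0,1]]}}

```text
time_s: 10.8
ee_pos: [0.4799, 0.1852, 0.1712]
orientation: [-0.001, -0.117, 0.993, -0.0]
wrist_force: [0.7, 0.2, 1.0]
finger_gap: 0.997
grip_force: 0.0
```

```bash
python3 - <<'E'
from h import *
a=snap("wrist","w6");np.savez("w6.npz",**a); goto([.5529-.0001,.1994,.088],3.375)
c=a; t,M,o=tool(); g=cv2.cvtColor(a["color"],cv2.COLOR_RGB2GRAY)
# where the head corners (from w5, world) fall, for a check against the picture
E
```

```text
shift [-2.46 -0.11  2.8 ] turn [-0.   -0.    0.01] tcp [0.4804 0.1854 0.1719] yawX -2.907 q7 1.36 t 10.85 F [ 0.9 -1.   0.1] gap 1.003 grip 0.0
```

View pics/w6.png

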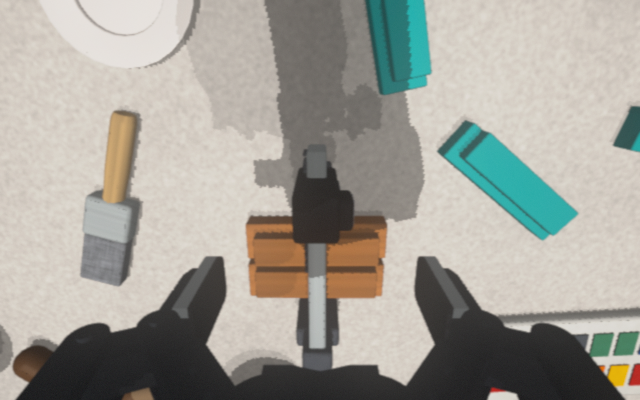

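The head (columns 293–339) with its release (to 352) is between the fingers and the bar runs parallel to the tool. Going down to pinch.

Request:
{"method": "send_rows", "body": {"steps": [[0,0,0,0,0,0.8,1],[0,0,0,0,0,1,1],[0,0,0,0,0,0.7,1],[0,0,0,0,0,0.25,1],[0,0,0,0,0,0,1]], "force": 40}}

```text
time_s: 11.35
ee_pos: [0.4804, 0.1855, 0.0892]
orientation: [-0.0, -0.117, 0.993, -0.0]
wrist_force: [0.6, -0.3, 0.6]
finger_gap: 1.0
grip_force: 0.0
```

Request:
{"method": "send_rows", "body": {"steps": [[0,0,0,0,0,0,0],[0,0,0,0,0,0,-0.2],[0,0,0,0,0,0,-0.4],[0,0,0,0,0,0,-1],[0,0,0,0,0,0,-1]]}}

```text
time_s: 11.85
ee_pos: [0.4809, 0.1849, 0.0899]
orientation: [0.001, -0.117, 0.993, -0.0]
wrist_force: [-0.7, -5.2, 13.1]
finger_gap: 0.369
grip_force: 39.0
```

Request:
{"method": "send_rows", "body": {"steps": [[0,0,0,0,0,0,-1],[0,0,0,0,0,0,-1],[0,0,0,0,0,0,-1]]}}

```text
time_s: 12.15
ee_pos: [0.4809, 0.1849, 0.0899]
orientation: [0.001, -0.117, 0.993, -0.0]
wrist_force: [-0.6, -5.1, 12.5]
finger_gap: 0.368
grip_force: 39.0
```

Request:
{"method": "send_rows", "body": {"steps": [[0,0,0,-0.1,0,-0.02,-1],[0,0,0,-0.15,0,0,-1],[0,0,0,-0.2,0,0,-1],[0,0,0,-0.2,0,0,-1],[0,0,0,0,0,0,-1]]}}

```text
time_s: 12.65
ee_pos: [0.5, 0.1898, 0.09]
orientation: [0.0, -0.117, 0.993, -0.0]
wrist_force: [0.3, -2.5, 5.4]
finger_gap: 0.364
grip_force: 40.8
```

```bash
python3 - <<'E'
from h import *
a=snap("wrist","w7");goto([.4809,.1849,.089]); b=snap("side","b7")
s=cv2.resize(b["color"][140:210,280:360],(457,400),interpolation=cv2.INTER_CUBIC)
cv2.imwrite("pics/m7.png",np.hstack([a["color"][:,150:490],s])[:,:,::-1])
E
```

```text
shift [ 0.66 -0.01  0.03] turn None tcp [0.5    0.1898 0.09  ] yawX -2.908 q7 1.38 t 12.7 F [ 0.8 -1.9  4.3] gap 0.369 grip 40.6
```

View pics/m7.png

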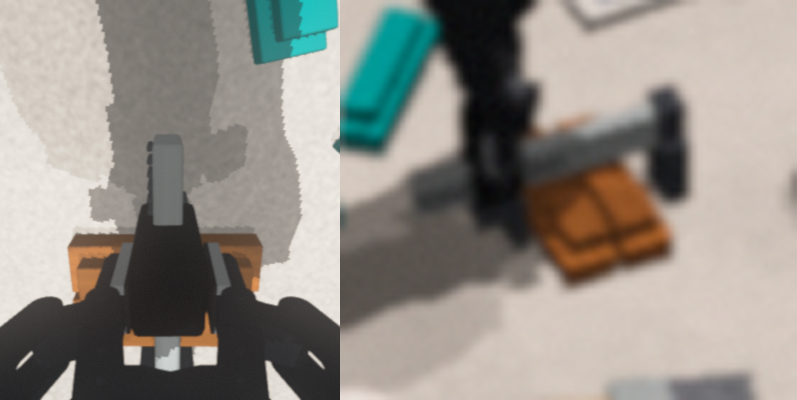

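The jaw is sliding freely: more of the bar's tail shows behind the head, the clamp has stayed put, and the sliding jaw is now close to half a. Carrying on.

Request:
{"method": "send_rows", "body": {"steps": [[0,0,0,-0.15,0,0,-1],[0,0,0,-0.15,0,0,-1],[0,0,0,-0.15,0,0,-1],[0,0,0,0,0,0,-1]]}}

```text
time_s: 13.15
ee_pos: [0.5126, 0.1928, 0.0899]
orientation: [-0.0, -0.117, 0.993, -0.0]
wrist_force: [-2.5, -3.4, 10.5]
finger_gap: 0.365
grip_force: 41.2
```

Request:
{"method": "send_rows", "body": {"steps": [[0,0,0,-0.1,0,0,-1],[0,0,0,-0.05,0,0,-1],[0,0,0,0,0,0,-1]]}}

```text
time_s: 13.45
ee_pos: [0.5165, 0.1937, 0.0899]
orientation: [-0.001, -0.117, 0.993, -0.0]
wrist_force: [-6.4, -4.8, 11.9]
finger_gap: 0.37
grip_force: 41.5
```

Request:
{"method": "send_rows", "body": {"steps": [[0,0,0,-0.1,0,0,-1],[0,0,0,0,0,0,-1]]}}

```text
time_s: 13.65
ee_pos: [0.5196, 0.1944, 0.0899]
orientation: [-0.0, -0.117, 0.993, -0.0]
wrist_force: [-5.3, -4.7, 11.5]
finger_gap: 0.365
grip_force: 41.4
```

Request:
{"method": "send_rows", "body": {"steps": [[0,0,0,-0.1,0,0,-1],[0,0,0,0,0,0,-1]]}}

```text
time_s: 13.85
ee_pos: [0.5225, 0.1951, 0.0899]
orientation: [-0.0, -0.117, 0.993, -0.0]
wrist_force: [-4.5, -4.1, 12.2]
finger_gap: 0.367
grip_force: 41.4
```

```bash
python3 - <<'E'
from h import *
goto([.4809,.1849,.089]); c=snap("top","t8"); b=snap("side","b8")
s=cv2.resize(b["color"][140:210,280:360],(457,400),interpolation=cv2.INTER_CUBIC)
s2=cv2.resize(c["color"][170:225,235:300],(343,400),interpolation=cv2.INTER_CUBIC)
cv2.imwrite("pics/m8.png",np.hstack([s2,s])[:,:,::-1])
E
```

```text
shift [ 1.43 -0.01  0.03] turn None tcp [0.5225 0.1951 0.0899] yawX -2.908 q7 1.39 t 13.85 F [-4.5 -4.1 12.2] gap 0.367 grip 41.4
```

View pics/m8.png

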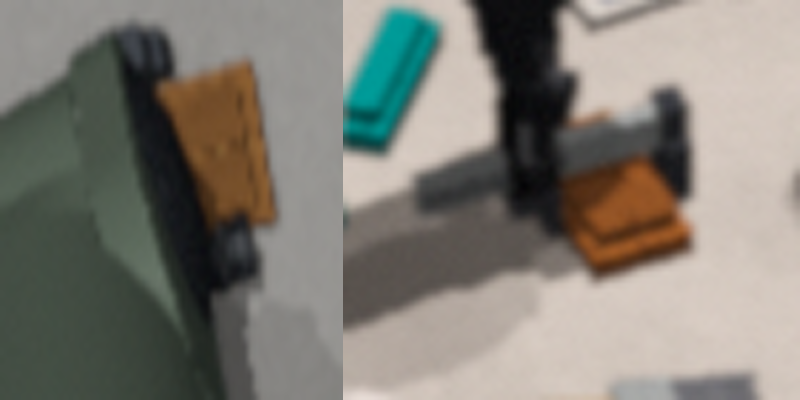

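The gap has closed and half b is nearly at the fixed jaw. Creeping on until the force rises.

Request:
{"method": "send_rows", "body": {"steps": [[0,0,0,-0.06,0,0,-1],[0,0,0,0,0,0,-1]]}}

```text
time_s: 14.15
ee_pos: [0.5241, 0.1955, 0.0899]
orientation: [-0.001, -0.117, 0.993, -0.0]
wrist_force: [-5.9, -4.1, 11.9]
finger_gap: 0.366
grip_force: 41.5
```

Request:
{"method": "send_rows", "body": {"steps": [[0,0,0,-0.06,0,0,-1],[0,0,0,0,0,0,-1]]}}

```text
time_s: 14.35
ee_pos: [0.5254, 0.1957, 0.0899]
orientation: [-0.001, -0.117, 0.993, -0.0]
wrist_force: [-9.3, -7.0, 16.9]
finger_gap: 0.369
grip_force: 41.8
```

Request:
{"method": "send_rows", "body": {"steps": [[0,0,0,-0.05,0,0,-1],[0,0,0,0,0,0,-1]]}}

```text
time_s: 14.55
ee_pos: [0.5256, 0.1957, 0.0899]
orientation: [-0.002, -0.117, 0.993, -0.001]
wrist_force: [-18.5, -9.1, 25.1]
finger_gap: 0.364
grip_force: 42.6
```

Request:
{"method": "send_rows", "body": {"steps": [[0,0,0,-0.04,0,0,-1],[0,0,0,0,0,0,-1]]}}

```text
time_s: 14.75
ee_pos: [0.5265, 0.196, 0.0899]
orientation: [-0.003, -0.117, 0.993, -0.001]
wrist_force: [-20.1, -8.9, 26.4]
finger_gap: 0.365
grip_force: 42.6
```

The force jumped to 20 N, so the halves are tight. Letting go.

Request:
{"method": "send_rows", "body": {"steps": [[0,0,0,0,0,0,0],[0,0,0,0,0,0,0.5],[0,0,0,0,0,0,1],[0,0,0,0,0,0,1],[0,0,0,0,0,0,1]]}}

```text
time_s: 15.25
ee_pos: [0.5288, 0.1971, 0.0896]
orientation: [0.0, -0.117, 0.993, 0.0]
wrist_force: [-0.3, -0.2, 0.4]
finger_gap: 1.001
grip_force: 0.0
```

Request:
{"method": "send_rows", "body": {"steps": [[0,0,0,0,0,-0.5,1],[0,0,0,0,0,-1,1],[0,0,0,0,0,-1,1],[0,0,0,0,0,-1,1],[0,0,0,0,0,-1,1]]}}

```text
time_s: 15.75
ee_pos: [0.5286, 0.197, 0.2259]
orientation: [0.0, -0.117, 0.993, -0.0]
wrist_force: [0.8, -0.3, -0.2]
finger_gap: 1.003
grip_force: 0.0
```

Request:
{"method": "send_rows", "body": {"steps": [[0,0,0,0.3,0,-0.3,1],[0,0,0,0,0,0,1],[0,0,0,0,0,0,1]]}}

```text
time_s: 16.05
ee_pos: [0.5196, 0.1949, 0.2329]
orientation: [-0.0, -0.117, 0.993, -0.0]
wrist_force: [-0.6, 0.5, -0.8]
finger_gap: 1.0
grip_force: 0.0
```

```bash
python3 - <<'E'
from h import *
a=snap("wrist","w9");np.savez("w9.npz",**a); goto([.5,.19,.25])
b=snap("side","b9")
s=cv2.resize(b["color"][140:210,280:360],(400,350),interpolation=cv2.INTER_CUBIC)
w=cv2.resize(a["color"][40:300,200:460],(400,400),interpolation=cv2.INTER_CUBIC)
cv2.imwrite("pics/m9.png",np.hstack([w[:350],s])[:,:,::-1])
E
```

```text
shift [ 0.67 -0.01 -0.58] turn None tcp [0.5196 0.1949 0.2325] yawX -2.907 q7 1.37 t 16.1 F [-0.1  0.1  0. ] gap 0.998 grip 0.0
```

View pics/m9.png

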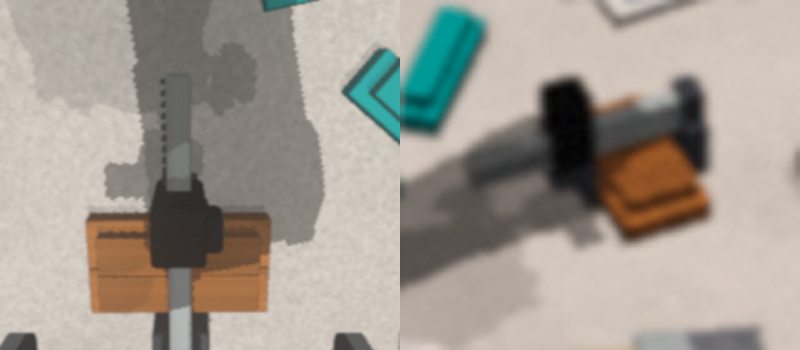

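The two halves are shut with no gap between them, the release stands out on the head's right side, and the robot is clear. One numeric check of the jaw position.

```bash
python3 - <<'E'
from h import *
c=dict(np.load("w9.npz")); t,M,o=tool(); g=cv2.cvtColor(c["color"],cv2.COLOR_RGB2GRAY)
print(g[80:96,317].tolist(), g[205:222,312].tolist(), g[185,292:352].tolist())
q=lambda u,v,z:(ray(c,[u,v],z)-t)@M*1e3
T=q(316,88.5,.072)[0]
for z in (.108,): print("front face x in clamp",-95+T-q(312,213,z)[0],"(want 2.5)")
h=q(298,185,.108)[1];print("left/right mm",[(round(q(u,185,.1)[1],1)) for u in (298,334,345)])
E
```

```text
[105, 106, 107, 106, 104, 103, 104, 101, 93, 97, 99, 100, 101, 100, 102, 101] [52, 48, 48, 51, 51, 54, 51, 53, 62, 91, 109, 116, 114, 114, 114, 114, 115] [125, 113, 95, 90, 83, 69, 58, 51, 53, 52, 51, 50, 52, 51, 50, 49, 49, 49, 51, 49, 49, 51, 50, 49, 50, 49, 48, 49, 50, 50, 47, 51, 48, 47, 47, 48, 49, 47, 51, 48, 46, 47, 48, 46, 49, 48, 48, 46, 48, 47, 47, 48, 55, 73, 87, 90, 90, 90, 92, 90]
front face x in clamp [  0.35040854 -91.77232932 -58.84042449] (want 2.5)Traceback (most recent call last):
  File "<stdin>", line 7, in <module>
IndexError: index 1 is out of bounds for axis 0 with size 1
```

```bash
python3 -c "
from bench import r
print(r.hand_in())"
```

```text
the job is handed in; nothing more can be done
None
```

The clamp is set over the middle of the plinth with its jaw slid up, released and apparently locked, the halves tight together; I handed the job in at about 16 s, never touched the bystanders, and got no verdict back.

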